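Find the hidden release on the upholsterer's hardware case

ROBOT

A 6-joint arm with a two-finger parallel gripper is mounted at the origin on the work surface. World frame = base frame: x ahead of the robot, y to its left, z up, the work surface at z = 0. Lengths are in m, angles in rad, forces in N, time in s.
With the tool pointing down it reaches from about 0.375 to 0.975 m from the base axis. Payload 3.8 kg.
Tool frame: the origin (TCP) lies on the centre line of the jaws, within the pads' length; the fingertips stand 22 mm ahead of it and the grasp point (between the pads) lies 3 mm ahead of it (bot.finger_overhang is the distance from the TCP to the fingertips, in m); y points along the fingers, x is the direction in which the jaws open and shut, and the axes are right-handed (so a half turn about y gives the same grasp; the last joint's range is limited). The gripper opens to 85 mm and grips with 20 to 120 N. Pads are 22 mm wide; open, the fingers measure 114 mm over their backs; the gripper's body (76 mm by 85 mm) begins 54 mm behind the grasp point. The pads swing forward as they close: fully open they stand 13 mm farther back than shut.
Start: joints at [1.118, 0.264, 1.604, -0, 1.274, -0.037], TCP at [0.273, 0.617, 0.253] pointing down, gripper open.
Joint ranges: [-2.63, 2.63], [-0.94, 2.18], [0.31, 2.57], [-1.31, 4.45], [0, 2.66], [-2.55, 2.55]. Speed limits (rad/s): [2.57, 2.57, 3.14, 3.14, 3.14, 3.14].

INTERFACE

Orientations are given as a rotation vector (axis times angle).
In Python, from workcell import bot, cams gives the robot as it stands.
- The arm moves only by the tool play_rows, never from a script. Its argument "motion" is a list of rows, each a list of 2 entries, a list of its own where there are three numbers: the shift along the world's x, y, z normalised to -1 to 1, where 1 is 400 mm, then the turn, a rotation vector about the world's x, y, z normalised to -1 to 1, where 1 is pi/4 rad. In form: [[[tx, ty, tz], [ax, ay, az]], ...]. A call has 1 to 10 rows; each row is the pose to reach, as a shift and turn from the pose commanded when the call began; what a row does not reach only later rows make up. A row lasts 1/8 s, in which the tool goes at most 62.5 mm and 10.7 degrees, less where a joint would pass 70% of its speed; a pose out of reach is approached as far as the arm can. A call with a number of a shift or a turn outside -1 to 1 is refused whole. A call with a gripper value outside its range is refused whole. "gripper" is the closure, from 0 (fully open) to 1 (shut), set as the call begins (left out, the last holds). The fingers move at their own pace and stop on an object; "squeeze" is the grip in N (left out, the last holds). Time passes only in rows, so rows that repeat a pose let the fingers close. It gives the time, the measured TCP pose, the force and the opening at its end, in the units of the state.
- bot.read_state(): the state, without advancing time (a new reading comes with each control period).
- cams.read_camera(name): name is "scene" or "top" or "wrist"; returns (picture, depth): 420x560x3 uint8, red, green, blue; 420x560 float32, m along the optical axis (not along the pixel's ray), 0 where there is no reading.
- cams.calibration(name): a dict with "mtx" (3x3 intrinsics, pixels), "k1" (the pictures are not rectified: a ray, as slopes to the right and down, at radius r is drawn at 1 + k1 r^2 times it, then the intrinsics apply), "R" (3x3) and "t" (3): a world point X has camera coordinates R X + t; the wrist camera has in their place "tool_from_camera" (4x4, takes a point from camera to tool coordinates, whose origin is the TCP and whose axes are the tool frame's). Camera axes: x right, y down, z forward; pixel columns grow to the right and rows downward; lengths in m; the calibration is good to about 2 mm. A picture is of the moment at which its call begins: read the wrist's pose just before it. calibration takes no time and is no camera call.
- bot.finish_job(): hands the job in, once; it reports no verdict.
Trained networks look in the newest picture that a camera, given by its name, has taken for a name from the list of things; names that differ only in an ending like _2 or _b are one class to them, and where a whole thing is asked for, a point or a joint stands for the part that bears it (a point fixed in the world has none). Each returns a list of dicts, best first, with "conf" (0 to 1); they miss things now and then, are a little off and sometimes report something else, mostly with a low value. They report only what shows in the picture. A call takes as long as a camera call.
- cams.recognise(camera, label): "xyz" ([x, y, z] in m, in the coordinates of the camera as it stood for that picture, good to about 4 mm: the middle of the surface that is visible of it).
- cams.regions_of(camera, label): "mask" (420x560 bool, what is visible of it).
- cams.mark_of(camera, label): "xyz" ([x, y, z] in m, in the coordinates of the camera as it stood for that picture, good to about 4 mm: a listed point, or the origin of a listed thing).
The state is a dict: "time": time; "q": joint angles; "joint_vel": joint speeds; "joint_torque": joint torques, N m; "tool_pos": TCP position; "tcp_rot": TCP orientation; "wrist_force": force on the tool from outside, world axes, zero at the start; "torque": the same for the moment, N m; "width": opening from 0.0 (shut) to 1.0 (fully open).
Only numpy, scipy, OpenCV 4.12 (cv2) and the standard library are available. Lean on these libraries where they do the work, as an engineer would, in place of code of your own. Each camera call takes 0.05 s, during which the arm holds its last target.

TASK

The lid of the green hardware case is opened by a release plate that sits in a notch somewhere along the case's front rail. With the fingers closed, touch down on the yellow-painted end of the rail, slide the fingertips along the top of the rail until they come to the notch, then press the plate inside it fully down so that the lid springs ajar, and take the hand away. Do not press or pry on the lid itself, and leave the spool, the jar and the hammer where they are.

Things in the scene. Friction and masses are not known exactly. Their poses are not given: they have to be found in the camera images.
- case: Low green steel case fixed to the bench, 230 (x) x 420 (y) x 60 mm high. Origin: centre of its underside; -x is its front (towards the robot), +y the robot's left. The lid takes the rear 176 mm of its top, the aluminium rail the front 50 mm. Lid and rail tops are level; the lid begins 26 mm behind the rail's middle line.
- rail: Rigid smooth aluminium rail on the case's front top edge, 50 (x) x 420 mm (y). Origin: centre of its level top face, 60 mm above the bench; y runs along it to the robot's left, z up. Painted yellow from y = 150 to 210 mm. Its one notch, 60 mm long, cut through the full depth, open above and in front, is centred anywhere from y = +45 to -65 mm: not reported, to be felt or seen.
- release (a joint): Press depth of the grey release plate that is the floor of the notch (46 x 60 mm, fills it, 10 mm below the rail's top face at the start): 0 to 0.008 m fully down (18 mm below the rail's top). Moves straight down, resists with about 5 to 7 N, stays where it is left.
- lid (a joint): Opening angle of the lid (176 x 420 x 8 mm, hinged along the case's rear edge), rad: 0 shut, 0.16 with the release fully down, driven by it in proportion through a linkage. Its front edge then stands 28 mm higher, slightly farther from the rail. Stays open while the release stays down.
- spool: Dark wooden thread spool standing on the bench in front of the case, 40 mm diameter, 42 mm high. Origin: centre of its underside. Not to be disturbed.
- jar: Jar of tacks, 60 mm diameter, 75 mm high, standing to the robot's right of the case. Origin: centre of its underside. Not to be disturbed.
- hammer: Hammer, 240 mm long, lying on the bench to the robot's left of the case. Origin near its middle, x along the handle towards the head. Not to be disturbed.

How it is judged:
By the outcome, as a careful person would: the job done as asked, in the order asked, and still so for the second after the job is handed in, with the robot touching nothing.
It also fails if it takes over 61 s, if anything falls off the work surface, if the arm or the gripper's body presses on something with over 40 N, if the wrist force passes 120 N, or if a joint passes its speed limit or range.

## Working session

There is one attempt and no reset: what is moved stays moved. The work goes in short steps, Python scripts to look and compute and a tool call to move; the robot and the scene stay as the last step left them, time stands still between calls to the robot, and variables do not carry over. Pictures are saved under pics/ and viewed, and the job is handed in when it is done.

Besides the shell and the picture viewer there is one more tool, called after "Call:" in YAML: its name, and indented under it one key for each argument. play_rows: Moves the arm, as the interface text tells. Its arguments: {"type":"object","properties":{"motion":{"type":"array","items":{"type":"array"}},"gripper":{"type":"number"},"squeeze":{"type":"number"}},"required":["motion"]}

```bash
mkdir -p pics; ls
cat > h.py <<'E'
import numpy as np, cv2
from workcell import bot, cams
from scipy.spatial.transform import Rotation as R
def snap(n,f):
    s=bot.read_state(); p,d=cams.read_camera(n); cv2.imwrite('pics/'+f,p[:,:,::-1]); return s,p,d
def c2w(n,X,s=None):
    c=cams.calibration(n); X=np.atleast_2d(X)
    if n=='wrist':
        T=np.array(c['tool_from_camera']); Y=X@T[:3,:3].T+T[:3,3]
        return Y@R.from_rotvec(s['tcp_rot']).as_matrix().T+np.array(s['tool_pos'])
    return (X-np.array(c['t']))@np.array(c['R'])
def pix(n,uv,d,s=None):
    c=cams.calibration(n);K=np.array(c['mtx']);out=[]
    for u,v in uv:
        a=np.array([(u-K[0,2])/K[0,0],(v-K[1,2])/K[1,1]]);b=a.copy()
        for _ in range(20): b=a/(1+c['k1']*(b@b))
        z=d[int(v),int(u)]; out.append([b[0]*z,b[1]*z,z])
    return c2w(n,np.array(out),s)
E
python3 - <<'E'
from h import *
np.set_printoptions(precision=4,suppress=True)
s,p,d=snap('top','t1.png'); snap('scene','s1.png')
print(s)
for l in ['case','rail','release','spool','jar','hammer','lid']:
  for n in ['top','scene']:
    for f in ('mark_of',):
        r=getattr(cams,f)(n,l)[:2]
        print(l,n,[(round(x['conf'],2),c2w(n,x['xyz'])[0]) for x in r])
E
```

```text
pics
{'time': 0.0, 'q': array([ 1.1181,  0.2648,  1.6054,  0.    ,  1.2738, -0.0369]), 'joint_vel': array([ 0.0023, -0.0007,  0.0018, -0.0016,  0.0013, -0.0003]), 'joint_torque': array([  0.002 , -51.5097, -36.7325,  -0.0002,   0.0127,  -0.    ]), 'tool_pos': array([0.2723, 0.6168, 0.2519]), 'tcp_rot': array([-1.3789, -0.8962,  0.8995]), 'wrist_force': array([-0.479 , -0.3745,  0.9368]), 'torque': array([ 0.0452, -0.031 ,  0.0086]), 'width': 0.9984240405739381}
case top [(0.79, array([ 0.5775,  0.0283, -0.0001]))]
case scene [(0.82, array([ 0.5818,  0.027 , -0.0019]))]
rail top [(0.68, array([0.4888, 0.0227, 0.0639]))]
rail scene [(0.83, array([0.4877, 0.0237, 0.0604]))]Traceback (most recent call last):
  File "<stdin>", line 8, in <module>
ValueError: it knows: case, hammer, jar, rail, spool
```

View pics/t1.png

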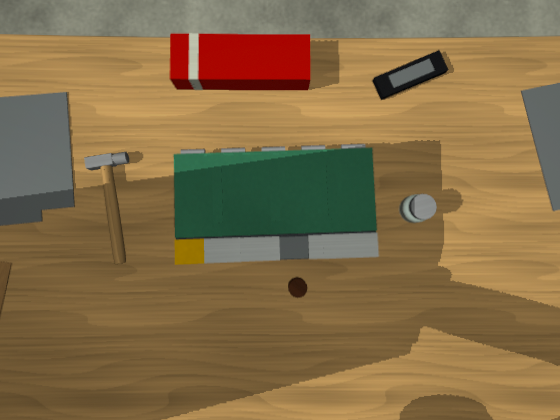

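View pics/s1.png

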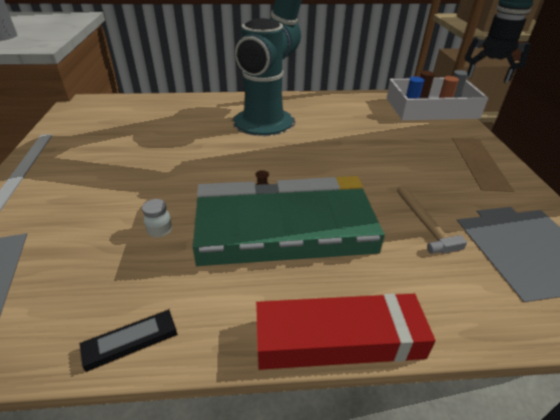

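Run:
```python
from h import *
s=bot.read_state(); M=R.from_rotvec(s['tcp_rot']).as_matrix(); print(s['time'],M.round(3), s['tcp_rot'])
for l in ['spool','jar','hammer']:
  for n in ['top']:
        r=cams.mark_of(n,l)[:2]
        print(l,n,[(round(x['conf'],2),c2w(n,x['xyz'])[0].round(3)) for x in r])
```

```text
0.3 [[ 0.404 -0.    -0.915]
 [ 0.915 -0.001  0.404]
 [-0.001 -1.     0.   ]] [-1.37810823 -0.8972002   0.89836858]
spool top [(0.63, array([ 0.406, -0.022, -0.002])), (0.45, array([ 0.573, -0.274, -0.003]))]
jar top [(0.84, array([ 0.575, -0.273, -0.003]))]
hammer top [(0.71, array([0.581, 0.381, 0.001]))]
```

The top view shows the yellow end at cols 175–204, the dark grey notch at cols 280–309 (rows 234–260), and the spool at (297,287). The case is slightly yawed. Next I'll measure the geometry.

Run:
```python
from h import *
np.set_printoptions(precision=4,suppress=True)
p=cv2.imread('pics/t1.png'); s,p2,d=snap('top','t2.png')
print(bot.finger_overhang, bot.read_state()['time'])
cv2.imwrite('pics/t1c.png',cv2.resize(p[220:275,165:390],None,fx=3.5,fy=3.5,interpolation=cv2.INTER_CUBIC))
# corners: front edge of rail, boundaries
names=dict(yelL=(177,250),yelR=(203,250),n_l=(280,247),n_r=(309,247),railR=(377,246),fL=(190,262),fR=(360,256),bL=(190,240),bR=(360,235),nmid=(294,247),rl=(250,249),lid1=(250,200))
for k,v in names.items(): print(k,pix('top',[v],d)[0])
m=cams.regions_of('top','rail')[0]['mask']; print(cams.regions_of('top','rail')[0]['conf'],m.sum())
v,u=np.nonzero(m); W=pix('top',list(zip(u,v)),d); ok=abs(W[:,2]-.06)<.012; W=W[ok]
r=cv2.minAreaRect((W[:,:2]*1000).astype(np.float32)); print(r)
```

```text
0.022 0.5
yelL [0.4863 0.2269 0.0634]
yelR [0.4859 0.1743 0.0609]
n_l [0.4913 0.0155 0.0501]
n_r [ 0.4911 -0.0443  0.0617]
railR [ 0.4928 -0.1855  0.0603]
fL [0.4617 0.2002 0.0625]
fR [ 0.4723 -0.15    0.0591]
bL [0.5066 0.2012 0.0615]
bR [ 0.5156 -0.15    0.0639]
nmid [ 0.4912 -0.0138  0.0516]
rl [0.4875 0.0777 0.0607]
lid1 [0.5894 0.078  0.0604]
0.77 4979
((490.4870300292969, 23.078964233398438), (53.1414794921875, 418.6950988769531), 1.9743198156356812)
```

```bash
sleep 1
```

```text
(no output)
```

View pics/t1c.png

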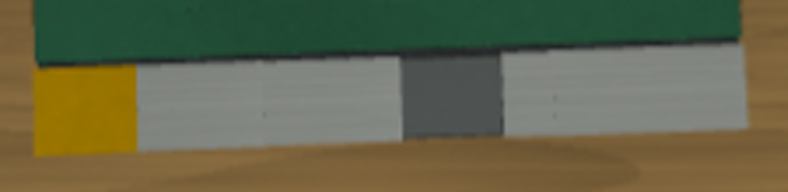

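Call:
play_rows:
  motion:
    - [[0.03,-0.06,0],[0,0,0.03]]
    - [[0.09,-0.18,-0.02],[0,0,0.1]]
    - [[0.16,-0.31,-0.05],[0,0,0.17]]
    - [[0.23,-0.45,-0.09],[0,0,0.25]]
    - [[0.3,-0.59,-0.13],[0,0,0.33]]
    - [[0.37,-0.73,-0.17],[0,0,0.41]]
    - [[0.43,-0.86,-0.21],[0,0,0.5]]
    - [[0.48,-0.95,-0.24],[0,0,0.55]]
    - [[0.5,-0.99,-0.25],[0,0,0.573]]
    - [[0.5,-0.99,-0.25],[0,0,0.573]]
  gripper: 1

```text
time: 1.85
tool_pos: [0.4729, 0.2203, 0.153]
tcp_rot: [-1.194, -1.232, 1.233]
wrist_force: [-0.5, 1.2, -0.5]
width: -0.004
```

Run:
```python
from h import *
np.set_printoptions(precision=4,suppress=True)
s,p,d=snap('wrist','w1.png'); print(s['time'],R.from_rotvec(s['tcp_rot']).as_matrix(),s['tool_pos'],s['wrist_force'])
for n in ['wrist']:
    r=cams.mark_of(n,'rail'); print([(x['conf'],c2w(n,x['xyz'],s)) for x in r])
print(np.array(cams.calibration('wrist')['tool_from_camera']))
```

```text
1.85 [[-0.0312 -0.0005 -0.9995]
 [ 0.9995 -0.0002 -0.0312]
 [-0.0001 -1.      0.0005]] [0.4729 0.2203 0.153 ] [-0.4935  1.1725 -0.4801]
[]
[[ 1.      0.0015  0.001  -0.0002]
 [-0.0006 -0.2851  0.9585 -0.1209]
 [ 0.0017 -0.9585 -0.2851  0.0731]
 [ 0.      0.      0.      1.    ]]
```

View pics/w1.png

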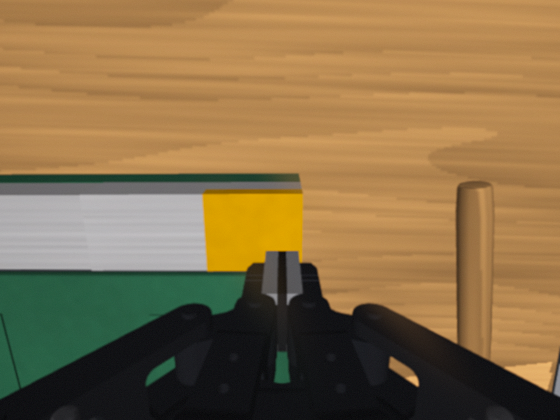

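The wrist view shows the yellow patch at cols 204–302, rows 192–271, with the closed fingertips over it at about (282,255). I'll measure its corners.

Run:
```python
from h import *
np.set_printoptions(precision=4,suppress=True)
s,p,d=snap('wrist','w2.png'); 
for uv in [(206,194),(300,193),(208,268),(255,194),(255,268),(240,230),(300,230),(207,230),(10,200),(10,266)]: print(uv,pix('wrist',[uv],d,s)[0])
```

```text
(206, 194) [0.4595 0.1764 0.0609]
(300, 193) [0.4733 0.2361 0.0001]
(208, 268) [0.5078 0.1767 0.0616]
(255, 194) [0.4584 0.2056 0.0613]
(255, 268) [0.4657 0.2112 0.1432]
(240, 230) [0.4817 0.1967 0.0608]
(300, 230) [0.5032 0.2375 0.0007]
(207, 230) [0.4825 0.1764 0.0606]
(10, 200) [0.4677 0.0565 0.0599]
(10, 266) [0.5123 0.0484 0.0597]
```

Call:
play_rows:
  motion:
    - [[0.01,-0.02,-0.03],[0,0,0]]
    - [[0.015,-0.035,-0.08],[0,0,0]]
    - [[0.015,-0.035,-0.12],[0,0,0]]
    - [[0.015,-0.035,-0.15],[0,0,0]]
    - [[0.015,-0.035,-0.1625],[0,0,0]]
    - [[0.015,-0.035,-0.1675],[0,0,0]]
    - [[0.015,-0.035,-0.1675],[0,0,0]]

```text
time: 2.88
tool_pos: [0.479, 0.2077, 0.0866]
tcp_rot: [-1.193, -1.235, 1.234]
wrist_force: [-0.1, 0.1, -0.8]
width: -0.002
```

Call:
play_rows:
  motion:
    - [[0,0,-0.0025],[0,0,0]]
    - [[0,0,-0.005],[0,0,0]]
    - [[0,0,-0.0075],[0,0,0]]
    - [[0,0,-0.0075],[0,0,0]]

```text
time: 3.38
tool_pos: [0.4786, 0.2074, 0.0832]
tcp_rot: [-1.193, -1.234, 1.234]
wrist_force: [0.2, -0.5, -0.5]
width: -0.0
```

Call:
play_rows:
  motion:
    - [[0,0,-0.001],[0,0,0]]
    - [[0,0,-0.0025],[0,0,0]]
    - [[0,0,-0.0035],[0,0,0]]
    - [[0,0,-0.0035],[0,0,0]]

```text
time: 3.88
tool_pos: [0.4786, 0.2075, 0.0821]
tcp_rot: [-1.193, -1.234, 1.234]
wrist_force: [-1.5, -0.8, 2.2]
width: -0.003
```

Call:
play_rows:
  motion:
    - [[0,0,-0.0015],[0,0,0]]
    - [[0,0,-0.0015],[0,0,0]]

```text
time: 4.12
tool_pos: [0.4786, 0.2075, 0.082]
tcp_rot: [-1.193, -1.234, 1.235]
wrist_force: [-1.9, -1.0, 7.1]
width: -0.002
```

Call:
play_rows:
  motion:
    - [[0.0003,-0.01,-0.0008],[0,0,0]]
    - [[0.001,-0.03,-0.0008],[0,0,0]]
    - [[0.0017,-0.05,-0.0008],[0,0,0]]
    - [[0.0024,-0.07,-0.0008],[0,0,0]]
    - [[0.0031,-0.09,-0.0008],[0,0,0]]
    - [[0.0037,-0.11,-0.0008],[0,0,0]]
    - [[0.0044,-0.13,-0.0008],[0,0,0]]
    - [[0.005,-0.145,-0.0008],[0,0,0]]
    - [[0.0051,-0.15,-0.0008],[0,0,0]]

```text
time: 5.25
tool_pos: [0.4819, 0.1478, 0.082]
tcp_rot: [-1.194, -1.236, 1.231]
wrist_force: [-0.6, 4.7, 5.1]
width: 0.002
```

Call:
play_rows:
  motion:
    - [[0.0003,-0.01,-0.001],[0,0,0]]
    - [[0.001,-0.03,-0.001],[0,0,0]]
    - [[0.0017,-0.05,-0.001],[0,0,0]]
    - [[0.0024,-0.07,-0.0012],[0,0,0]]
    - [[0.0031,-0.09,-0.0014],[0,0,0]]
    - [[0.0037,-0.11,-0.0016],[0,0,0]]
    - [[0.0044,-0.13,-0.0018],[0,0,0]]
    - [[0.005,-0.145,-0.002],[0,0,0]]
    - [[0.0051,-0.15,-0.002],[0,0,0]]

```text
time: 6.38
tool_pos: [0.4848, 0.0883, 0.082]
tcp_rot: [-1.195, -1.238, 1.23]
wrist_force: [-0.5, 6.9, 9.2]
width: 0.001
```

Call:
play_rows:
  motion:
    - [[0,-0.01,0],[0,0,0]]
    - [[0.0005,-0.03,0],[0,0,0]]
    - [[0.001,-0.05,0],[0,0,0]]
    - [[0.0015,-0.07,-0.0002],[0,0,0]]
    - [[0.002,-0.09,-0.0003],[0,0,0]]
    - [[0.0025,-0.11,-0.0004],[0,0,0]]
    - [[0.003,-0.13,-0.0005],[0,0,0]]
    - [[0.003,-0.145,-0.0005],[0,0,0]]
    - [[0.003,-0.15,-0.0005],[0,0,0]]

```text
time: 7.5
tool_pos: [0.4861, 0.0283, 0.082]
tcp_rot: [-1.195, -1.238, 1.229]
wrist_force: [-0.5, 6.8, 10.4]
width: -0.004
```

Call:
play_rows:
  motion:
    - [[0,-0.01,0],[0,0,0]]
    - [[0.0005,-0.025,0],[0,0,0]]
    - [[0.001,-0.04,0],[0,0,0]]
    - [[0.001,-0.05,0],[0,0,0]]
    - [[0.001,-0.05,0],[0,0,0]]

```text
time: 8.12
tool_pos: [0.4836, 0.0069, 0.0794]
tcp_rot: [-1.192, -1.233, 1.235]
wrist_force: [-0.5, 0.0, -0.5]
width: 0.005
```

Call:
play_rows:
  motion:
    - [[0,-0.01,0],[0,0,0]]
    - [[0.0005,-0.025,0],[0,0,0]]
    - [[0.001,-0.035,0],[0,0,0]]
    - [[0.001,-0.035,0],[0,0,0]]

```text
time: 8.62
tool_pos: [0.4847, -0.0069, 0.0799]
tcp_rot: [-1.193, -1.234, 1.234]
wrist_force: [-0.3, 0.1, 0.3]
width: 0.002
```

The force fell to zero and the tips dropped, so the fingers have reached the notch. I'll check with a picture before pressing.

Call:
play_rows:
  motion:
    - [[0.004,-0.014,0],[0,0,0]]
    - [[0.004,-0.014,0],[0,0,0]]

```text
time: 8.88
tool_pos: [0.4866, -0.0124, 0.08]
tcp_rot: [-1.193, -1.234, 1.234]
wrist_force: [0.0, 0.0, -1.1]
width: -0.002
```

Run:
```python
from h import *
s,p,d=snap('wrist','w3.png');print(s['tool_pos'],s['wrist_force'])
```

```text
[ 0.48655668 -0.01243069  0.08002664] [ 0.04703599  0.02277899 -1.05988205]
```

View pics/w3.png

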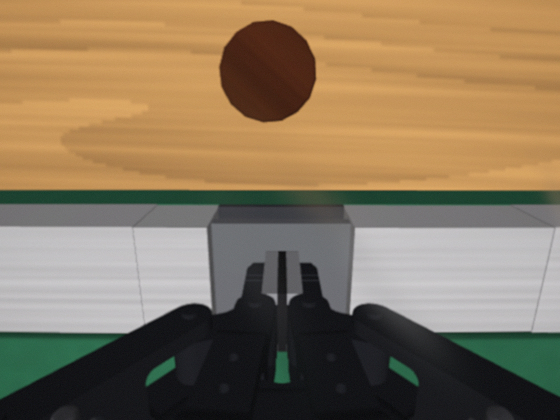

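The notch spans cols 210–352 with the fingertips centred at col 282, and the spool is clear at the top. Now I'll press.

Call:
play_rows:
  motion:
    - [[0,0,-0.008],[0,0,0]]
    - [[0,0,-0.016],[0,0,0]]
    - [[0,0,-0.021],[0,0,0]]
    - [[0,0,-0.025],[0,0,0]]
    - [[0,0,-0.029],[0,0,0]]
    - [[0,0,-0.033],[0,0,0]]
    - [[0,0,-0.037],[0,0,0]]
    - [[0,0,-0.039],[0,0,0]]
    - [[0,0,-0.039],[0,0,0]]

```text
time: 10.05
tool_pos: [0.486, -0.012, 0.0646]
tcp_rot: [-1.192, -1.234, 1.235]
wrist_force: [-3.0, 0.4, 5.6]
width: 0.0
```

Call:
play_rows:
  motion:
    - [[0,0,-0.001],[0,0,0]]
    - [[0,0,-0.002],[0,0,0]]
    - [[0,0,-0.003],[0,0,0]]
    - [[0,0,-0.003],[0,0,0]]

```text
time: 10.55
tool_pos: [0.4861, -0.012, 0.0639]
tcp_rot: [-1.192, -1.234, 1.235]
wrist_force: [-5.1, 0.8, 9.5]
width: 0.0
```

Call:
play_rows:
  motion:
    - [[0,0,-0.001],[0,0,0]]
    - [[0,0,-0.002],[0,0,0]]
    - [[0,0,-0.003],[0,0,0]]
    - [[0,0,-0.003],[0,0,0]]

```text
time: 11.05
tool_pos: [0.4862, -0.012, 0.0639]
tcp_rot: [-1.192, -1.234, 1.235]
wrist_force: [-8.9, 1.3, 18.7]
width: 0.0
```

Call:
play_rows:
  motion:
    - [[0,0,0.006],[0,0,0]]
    - [[0,0,0.02],[0,0,0]]
    - [[0,0,0.05],[0,0,0]]
    - [[0,0,0.1],[0,0,0]]
    - [[0,0,0.18],[0,0,0]]
    - [[-0.02,0,0.28],[0,0,0]]
    - [[-0.04,0,0.38],[0,0,0]]
    - [[-0.05,0,0.45],[0,0,0]]
    - [[-0.05,0,0.48],[0,0,0]]
    - [[-0.05,0,0.48],[0,0,0]]

```text
time: 12.3
tool_pos: [0.4669, -0.0122, 0.2547]
tcp_rot: [-1.194, -1.236, 1.234]
wrist_force: [-0.4, 0.1, 0.4]
width: 0.003
```

```bash
python3 - <<'E'
from h import *
np.set_printoptions(precision=4,suppress=True)
s,p,d=snap('scene','s2.png');print(s['tool_pos'],s['wrist_force'])
s,p,d=snap('wrist','w4.png')
for uv in [(282,200),(282,180),(200,200),(282,260)]: print(uv,pix('wrist',[uv],d,s)[0])
s,p,dt=snap('top','t3.png')
for uv in [(200,215),(200,231),(240,200),(240,160),(294,247)]: print(uv,pix('top',[uv],dt)[0])
for l in ['spool','jar','hammer']: print(l,[(round(x['conf'],2),c2w('top',x['xyz'])[0]) for x in cams.mark_of('top',l)[:1]])
E
cd pics; python3 -c "
import cv2,numpy as np
cv2.imwrite('m.png',np.hstack([cv2.resize(cv2.imread(f),(400,300)) for f in('s2.png','w4.png')]))"
```

```text
[ 0.4669 -0.0122  0.2547] [-0.4202  0.0679  0.421 ]
(282, 200) [ 0.4892 -0.0109  0.0429]
(282, 180) [ 0.4701 -0.0116  0.0432]
(200, 200) [ 0.4866 -0.0831  0.0608]
(282, 260) [ 0.4549 -0.0124  0.244 ]
(200, 215) [0.5565 0.177  0.0852]
(200, 231) [0.5241 0.1758 0.0892]
(240, 200) [0.5876 0.0975 0.0768]
(240, 160) [0.6738 0.0991 0.0622]
(294, 247) [0.4955 0.012  0.6091]
spool []
jar [(0.91, array([ 0.5742, -0.2769, -0.0041]))]
hammer [(0.73, array([ 0.5809,  0.3804, -0.0011]))]
```

View pics/m.png

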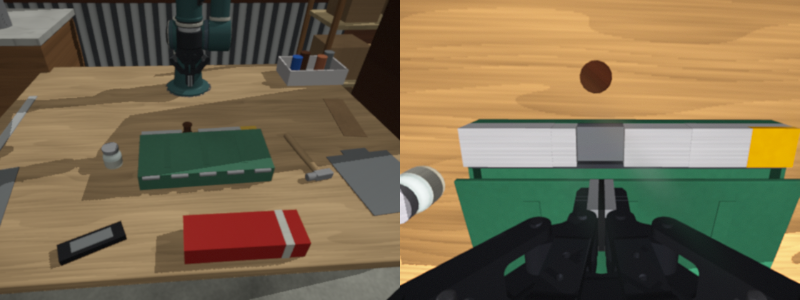

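The lid stands ajar with its front edge at about 0.089 m, and the plate is at 0.043 m, about 18 mm below the rail. The spool, jar and hammer look untouched.

```bash
python3 -c "
from workcell import bot
print(bot.finish_job())"
```

```text
the job is handed in; nothing more can be done
None
```

The lid of the green case is ajar, the release plate is fully down, and I have handed the job in at about 12.5 s.

- **Touch-down and slide:** I touched down with closed fingers on the yellow end at about 7 N. I then slid along the rail at 5–10 N until the force fell to zero and the tips dropped into the notch.
- **Press:** I pressed the plate until it bottomed. The TCP stayed at z = 0.0639 m while the force rose from 9.5 to 18.7 N. Then I lifted straight up and clear.
- **Final checks:** The plate is about 18 mm below the rail top, and the lid's front edge is at about 0.089 m, roughly 28 mm up. The wrist force is near zero with the hand about 0.17 m above the rail.
- **Other objects:** The jar and hammer are where they were, within measurement error. For the spool, the network gave no detection in the last top picture, because the arm hid it. It is visible and upright in front of the case in the wrist and scene pictures, but I did not re-measure its position.

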